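# Load and present the desk golf-ball tray

### The arm

A 7-joint arm with a two-finger parallel gripper is mounted at the origin on the work surface. World frame = base frame: x ahead of the robot, y to its left, z up, the work surface at z = 0. Lengths are in m, angles in rad, forces in N, time in s.
With the tool pointing down it reaches from about 0.4 to 0.875 m from the base axis. Payload 6.5 kg.
Tool frame: the origin (TCP) lies at the very end of the fingers, on their centre line; the grasp point (between the pads) lies 19 mm behind it; z points along the fingers, y is the line along which they close (so a half turn about z gives the same grasp; the last joint's range is limited). The gripper opens to 88 mm and grips with 3 to 60 N. Pads are 18 mm wide; open, the fingers measure 123 mm over their backs; the gripper's body (75 mm by 187 mm) begins 45 mm behind the grasp point.
Start: joints at [-1.362, 0.536, -0.004, 1.538, 0.003, 1.067, -0.071], TCP at [0.176, 0.626, 0.239] pointing down, gripper open.
Joint ranges: [-2.7, 2.7], [-0.37, 2.16], [-1.27, 1.26], [0.24, 2.4], [-1.31, 4.45], [0.19, 1.91], [-2.76, 2.76]. Speed limits (rad/s): [2.39, 2.39, 3.14, 3.14, 3.14, 3.14, 3.14].

### API

Orientations are given as [roll, pitch, yaw] about the fixed x, y, z axes, in that order (R = Rz(yaw) Ry(pitch) Rx(roll)).
In Python, from bench import bot, read_camera, calibration gives the robot as it stands. The module is installed in compiled form; this text tells all that it offers.
- The arm moves only by the tool carry_out, never from a script. Its argument "moves" is a list of rows, each an object of numbers: "dx", "dy", "dz": the shift along the tool's x, y, z in cm; "wx", "wy", "wz": the turn, a rotation vector about the tool's x, y, z in degrees; "hand": the closure in counts, from 0 (fully open) to 255 (shut). A call has exactly 10 rows; each row shifts and turns the commanded pose from where the row before left it, along the tool's axes as they then stand; what a row does not reach is not made up. A row lasts 1/10 s, in which the tool goes at most 50 mm and 8.59 degrees, less where a joint would pass 70% of its speed; a pose out of reach is approached as far as the arm can. A call is refused whole if a number of a shift passes 5 or a number of a turn 8.59, either way. A call with a gripper value outside its range is refused whole. The fingers move at their own pace and stop on an object; "squeeze" is the grip in N (left out, the last holds). Time passes only in rows, so rows that do not move let the fingers close, or fill a call up. It gives the time, the measured TCP pose, the force, the opening and the grip force at its end, in the units of the state.
- bot.read_state(): the state, without advancing time (a new reading comes with each control period).
- read_camera(name): name is "side" or "top"; returns the picture (400x640x3 uint8, blue, green, red); there is no depth.
- calibration(name): a dict with "intrinsics" (3x3 intrinsics, pixels), "R" (3x3) and "t" (3): a world point X has camera coordinates R X + t. Camera axes: x right, y down, z forward; pixel columns grow to the right and rows downward; lengths in m; the calibration is good to about 2 mm. A picture is of the moment at which its call begins. calibration takes no time and is no camera call.
- bot.job_done(): hands the job in; it is judged then, once.
The state is a dict: "clock": time; "q": joint angles; "joint_velocities": joint speeds; "joint_efforts": joint torques, N m; "tool_pos": TCP position; "eef_rot": TCP orientation; "contact_force": force on the tool from outside, world axes, zero at the start; "moment": the same for the moment, N m; "opening": opening from 0.0 (shut) to 1.0 (fully open); "gripper_force": force on a finger pad.
Only numpy, scipy, OpenCV 4.12 (cv2) and the standard library are available. Lean on these libraries where they do the work, as an engineer would, in place of code of your own. Each camera call takes 0.05 s, during which the arm holds its last target. There are 200 camera calls.

### The job

Put the two spare golf balls, white and yellow, one into each empty pocket of the wooden ball tray (either ball in either pocket). Then pick the tray up by its arch handle, raise it about 10 cm straight above its black mat and turn it a quarter turn, square to the mat again, so that the end with the brass tag now faces the side of the mat on which the red flag stands; keep the tray level all the while so that the loose orange ball stays in the middle of its green dish, and never touch that ball. Finish still holding the tray up there, level and motionless, and leave the flag, plant, pencil cup and notebooks as they are.

Things in the scene. Friction and masses are not known exactly. Their poses are not given: they have to be found in the camera images.
- mat: Thin black rectangular desk mat lying fixed on the desk, 260 mm (its x) by 300 mm (its y), 3 mm thick; origin at the centre of its underside, z up. The tray starts centred on it, square to it, the tag end towards the mat's +x side. The mat may be turned up to 0.35 rad.
- tray: Loose wooden tray on the mat, 0.28 to 0.52 kg empty: slab 210 mm (x) by 250 mm (y), 18 mm thick, with an arch handle along x over its centre, a green dish in the middle and a pocket at y = +85 and at y = -85 mm. Origin at the centre of its underside, z up, x towards the brass tag. Gripped at mid-handle it hangs balanced once both pockets are loaded.
- tray_handle (a point): Middle of the arch handle's bar, 113 mm above the tray's underside: grip here, across the bar (fingers closing along the tray's y). The bar runs along the tray's x, 174 mm long, 14 mm wide, 16 mm high (105 to 121 mm above the tray's underside), on two legs 14 by 14 mm at x = +80 and -80 mm.
- tray_dish (a point): Where the orange ball's centre belongs: on the tray's vertical axis, 27.5 mm above its underside. The green dish is 84 mm across with a floor rising only about 7 degrees outward from the centre, so a tilt of more than that or a hard jerk lets the ball roll off centre.
- tray_tag (a point): Middle of the brass strip (14 by 90 mm) on the tray's top at its +x end, 97 mm from the tray's centre.
- tray_pocket_a (a point): Mouth centre of one empty pocket, on the tray's top face (18 mm above its underside), 85 mm to the tray's +y. A round hole of 33 mm diameter, 15 mm deep, with a dark ring round it: a golf ball sits in its mouth with its centre about 13 mm above the tray's top. The handle's bar is 78 mm away sideways.
- tray_pocket_b (a point): Mouth centre of the other empty pocket, alike, 85 mm to the tray's -y.
- ball_white: White golf ball, 42.7 mm diameter, 46 g; origin at its centre (its axes turn as it rolls). Starts on a fixed dark steel tube stand of 38 mm diameter and 30 mm height on the robot's left (y positive), its centre about 46 mm above the desk.
- ball_yellow: Yellow golf ball, same size and mass, origin at its centre. Starts on a like stand on the robot's right (y negative).
- ball_orange: Orange golf ball, same size and mass, origin at its centre. Lies loose in the tray's green dish from the start; its top is about 49 mm above the tray's underside. Not to be touched.
- flag: Small desk golf flag: white disc foot of 70 mm diameter and 12 mm thick, thin steel pole up to 182 mm, red flag at the top; loose, origin at the centre of its underside. Stands beyond the mat's +y or its -y side, with the plant on the opposite side. Leave alone.
- plant: White ceramic pot, 84 mm across and 70 mm tall, with a green plant up to 150 mm; origin at the centre of its underside. Leave alone.
- pencil_cup: Grey pencil cup, 72 mm across, 95 mm tall, pencils up to 160 mm; origin at the centre of its underside, beyond the mat. Leave alone.
- notebooks: Grey notebook with a smaller white pad on it, 100 by 140 mm, 36 mm tall with its pen; origin at the centre of its underside, beyond the mat. Leave alone.
Not all that is in view belongs to the job. There is more than one size of the ball_yellow; the job needs the smaller.

How it is judged:
By the outcome, as a careful person would: the job done as asked, in the order asked, and still so for the second after the job is handed in, while the arm keeps its last pose, push and grip.
It also fails if it takes over 72 s, if anything falls off the work surface, if the arm or the gripper's body presses on something with over 40 N, if the wrist force passes 120 N, or if a joint passes its speed limit or range.

## Working session

There is one attempt and no reset: what is moved stays moved. The work goes in short steps, Python scripts to look and compute and a tool call to move; the robot and the scene stay as the last step left them, time stands still between calls to the robot, and variables do not carry over. Pictures are saved under pics/ and viewed, at most 10 in all, crops included, and the job is handed in when it is done.

Besides the shell and the picture viewer there is one more tool, called as a command line: name --argument value ..., lists and objects as JSON in quotes. carry_out: Moves the arm, as the interface text tells. Its arguments: {"type":"object","properties":{"moves":{"type":"array","items":{"type":"object","properties":{"dx":{"type":"number"},"dy":{"type":"number"},"dz":{"type":"number"},"wx":{"type":"number"},"wy":{"type":"number"},"wz":{"type":"number"},"hand":{"type":"number"}}}},"squeeze":{"type":"number"}},"required":["moves"]}

```bash
mkdir -p pics; python3 - <<'E'
from bench import bot, read_camera, calibration
import cv2
for n in("top","side"):
    cv2.imwrite(f"pics/{n}0.png",read_camera(n)); c=calibration(n); print(n,c)
s=bot.read_state(); print(s)
E
```

```text
top {'intrinsics': array([[382.35709011,   0.        , 315.6364049 ],
       [  0.        , 382.35709011, 207.60165967],
       [  0.        ,   0.        ,   1.        ]]), 'R': array([[ 0.09770911, -0.9952072 , -0.00394462],
       [-0.96902514, -0.09423376, -0.22827674],
       [ 0.22681094,  0.02612715, -0.9735883 ]]), 't': array([-0.06285362,  0.59625199,  1.04144443])}
side {'intrinsics': array([[509.60317612,   0.        , 317.96674044],
       [  0.        , 509.60317612, 198.49946907],
       [  0.        ,   0.        ,   1.        ]]), 'R': array([[ 8.60307970e-01, -5.09774309e-01, -5.92009923e-04],
       [-3.41272772e-01, -5.75077069e-01, -7.43518164e-01],
       [ 3.78686007e-01,  6.39856639e-01, -6.68715477e-01]]), 't': array([-0.50587831,  0.25149743,  1.40459653])}
{'clock': 0.1, 'q': array([-1.36219601,  0.53708516, -0.00442782,  1.53872274,  0.0026202 ,
        1.06725934, -0.07119731]), 'joint_velocities': array([-4.74894414e-05,  7.31421036e-04,  1.56201625e-04, -3.36613316e-03,
        6.41854051e-04, -1.66104800e-03, -8.86392959e-04]), 'joint_efforts': array([ 2.26949087e-03, -5.72084785e+01,  9.93552916e-01, -2.52230555e+01,
       -5.62442536e-02,  1.34830840e-02,  3.75216359e-05]), 'tool_pos': array([0.17626258, 0.62510872, 0.23795029]), 'eef_rot': array([-3.14012949e+00,  1.32127819e-04,  2.86686720e+00]), 'contact_force': array([-0.12239145,  0.59786532,  0.52181049]), 'moment': array([0.00501022, 0.03170413, 0.02071224]), 'gripper_force': 0.0, 'opening': 1.001486762149304}
```

View pics/top0.png

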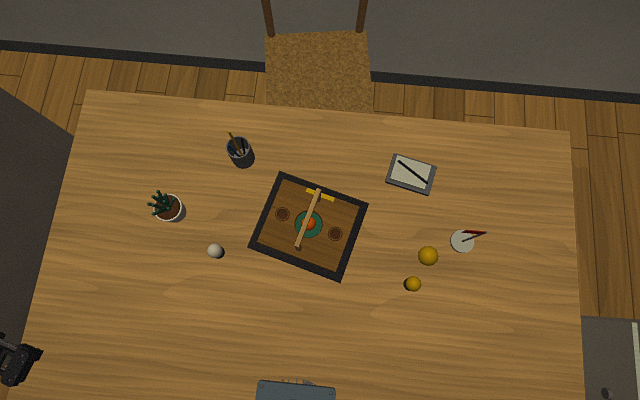

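View pics/side0.png

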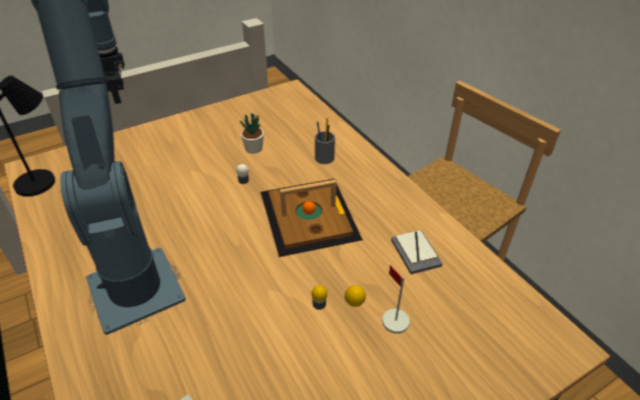

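The top view shows the mat with corners at about (279,171), (368,204), (341,282) and (248,247), and the tag end facing up. The flag foot is at (461,241) on the right (−y), and the plant at (168,207) on the left.

- **Yellow ball candidates:** small ball on a dark stand at (413,284) top / (319,291) side; larger ball lying on the desk at (428,256) top / (355,296) side. I choose the one on the stand.
- **White ball:** (215,251). The flag's white foot at (461,241) is not a candidate.

Next is a close crop to check the choice.

```bash
cat > h.py <<'E'
import numpy as np, cv2
from bench import bot, read_camera, calibration
def plane(n,uv,z):
    c=calibration(n);R,t=c["R"],c["t"];C=-R.T@t
    d=R.T@np.linalg.inv(c["intrinsics"])@[uv[0],uv[1],1]
    return C+d*(z-C[2])/d[2]
def proj(n,X):
    c=calibration(n);p=c["intrinsics"]@(c["R"]@np.asarray(X,float)+c["t"]);return p[:2]/p[2]
def tri(a,b):
    P=[calibration(n)["intrinsics"]@np.c_[calibration(n)["R"],calibration(n)["t"]] for n in("top","side")]
    X=cv2.triangulatePoints(P[0],P[1],np.float64(a),np.float64(b)).ravel();return X[:3]/X[3]
def crop(im,x,y,w,h,s): return cv2.resize(im[y:y+h,x:x+w],None,fx=s,fy=s,interpolation=cv2.INTER_CUBIC)
E
python3 - <<'E'
from h import *
t=cv2.imread("pics/top0.png");s=cv2.imread("pics/side0.png")
a=crop(t,200,165,250,130,3.2)
b=crop(s,230,155,160,160,1.8)
im=np.zeros((600,800,3),np.uint8)
im[:416]=a
im[416:]=0
c1=crop(t,390,235,60,60,3);c2=crop(s,300,275,80,60,3);c3=crop(s,225,155,40,40,4.5);c4=crop(t,200,235,32,32,5.6)
x=0
for c in(c1,c2,c3,c4): im[418:418+c.shape[0],x:x+c.shape[1]]=c; x+=c.shape[1]+5
cv2.imwrite("pics/c1.png",im)
# color centroids
for n,i,r in(("top",t,[400,270,425,297]),("side",s,[308,280,330,302]),("top",t,[417,242,442,268])):
    hsv=cv2.cvtColor(i,cv2.COLOR_BGR2HSV)[r[1]:r[3],r[0]:r[2]]
    m=((hsv[...,0]>19)&(hsv[...,0]<34)&(hsv[...,1]>190)&(hsv[...,2]>70)).astype(np.uint8)
    ys,xs=np.nonzero(m);print(n,xs.mean()+r[0],ys.mean()+r[1],len(xs),xs.min()+r[0],xs.max()+r[0],ys.min()+r[1],ys.max()+r[1])
for n,i,r in(("top",t,[203,239,228,264]),("side",s,[234,160,252,178])):
    hsv=cv2.cvtColor(i,cv2.COLOR_BGR2HSV)[r[1]:r[3],r[0]:r[2]]
    ys,xs=np.nonzero((hsv[...,1]<85)&(hsv[...,2]>90));print(n,xs.mean()+r[0],ys.mean()+r[1],len(xs),xs.min()+r[0],xs.max()+r[0],ys.min()+r[1],ys.max()+r[1])
E
```

```text
top 413.0730337078652 283.1573033707865 178 406 420 276 291
side 319.0260416666667 292.765625 192 312 326 285 300
top 427.7804054054054 255.0608108108108 296 418 437 246 264
top 213.69387755102042 249.8095238095238 147 207 220 243 256
side 241.91304347826087 169.82608695652175 115 237 247 164 176
```

View pics/c1.png

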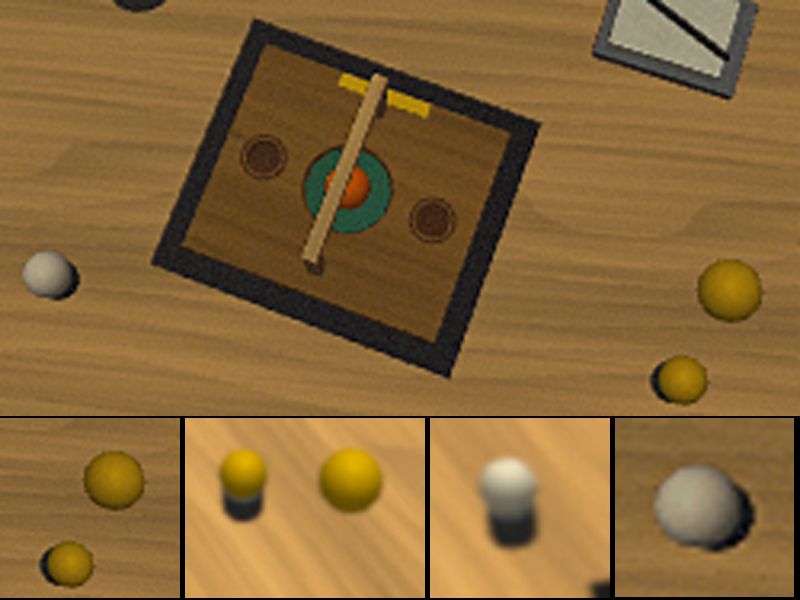

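The crop confirms it: the small yellow ball sits on a dark stand at top (413.5,283.4) and side (319,292). The white ball on its stand is at top (214.9,250.4) and side (242,170). In the crop the pockets are at (264,157) and (432,220), the bar ends at (379,78) and (312,258), and the mat corners are clear.

```bash
python3 - <<'E'
from h import *
f=lambda x,y:((x+.5)/3.2-.5+200,(y+.5)/3.2-.5+165)
np.set_printoptions(precision=4,suppress=True)
for k,a,b in(("Y",f(683.5,379.5),(319,292)),("W",f(48,274),(241.8,170))):
    print(k,plane("top",a,.0462),plane("side",b,.0462),tri(a,b))
C=[plane("top",f(*p),.003)for p in((255,19),(540,123),(449,377),(153,264))]
for i in range(4):
    d=C[i]-C[(i+1)%4];print("mat",C[i],np.linalg.norm(d),np.degrees(np.arctan2(d[1],d[0])))
print("matc",np.mean(C,0))
p=[plane("top",f(*q),.021)for q in((264,157),(432,220))]
d=p[0]-p[1];print("pock",p,np.mean(p,0),np.linalg.norm(d),np.degrees(np.arctan2(d[1],d[0])))
p=[plane("top",f(*q),.121)for q in((379,78),(312,258))]
d=p[0]-p[1];print("bar",p,np.mean(p,0),np.linalg.norm(d),np.degrees(np.arctan2(d[1],d[0])))
print("flag",plane("top",(461,241),.012),"bigY",plane("top",(427.8,255.5),.03))
print("plant",plane("top",(173,208),.07),"cup",plane("top",(240,152),.09),"nb",plane("top",(411,173),.03))
s=bot.read_state();print(s["q"],s["tool_pos"],s["eef_rot"],s["clock"])
E
```

```text
Y [ 0.4127 -0.3004  0.0462] [ 0.4154 -0.2968  0.0462] [ 0.4131 -0.2997  0.0507]
W [0.4504 0.2743 0.0462] [0.4527 0.2764 0.0462] [0.451  0.2733 0.049 ]
mat [0.7231 0.1228 0.003 ] 0.2968767221643265 74.72365854075656
mat [ 0.6449 -0.1636  0.003 ] 0.25737946949713975 -15.163391905484609
mat [ 0.3965 -0.0962  0.003 ] 0.2958640457428027 -105.05852524345234
mat [0.4733 0.1895 0.003 ] 0.2585082081115506 165.06104032960735
matc [0.5594 0.0131 0.003 ]
pock [array([0.582 , 0.0956, 0.021 ]), array([ 0.5375, -0.0675,  0.021 ])] [0.5597 0.014  0.021 ] 0.16904908022551465 74.72391846552846
bar [array([ 0.6411, -0.0076,  0.121 ]), array([0.4785, 0.0335, 0.121 ])] [0.5598 0.013  0.121 ] 0.16773955855514378 -14.185164791976296
flag [ 0.5528 -0.4458  0.012 ] bigY [ 0.4974 -0.3434  0.03  ]
plant [0.558  0.4076 0.07  ] cup [0.7407 0.2334 0.09  ] nb [ 0.7455 -0.2843  0.03  ]
[-1.3622  0.5371 -0.0044  1.5387  0.0026  1.0673 -0.0712] [0.1763 0.6251 0.238 ] [-3.1401  0.0001  2.8669] 0.1
```

The mat yaw is about −15.1° and the tray centre is (0.560, 0.0135). White is at (0.4505,0.2745) and yellow at (0.413,−0.2995). The measured sizes agree (170 mm pocket spacing, 257×296 mm mat). The flag stands on the −y side, so the turn is −90°. First I go above the white ball.

carry_out --moves '[{"dx":-3.6,"dy":-2.63,"dz":0.8,"hand":0},{"dx":-3.6,"dy":-2.63,"dz":0.8},{"dx":-3.6,"dy":-2.63,"dz":0.8},{"dx":-3.6,"dy":-2.63,"dz":0.8},{"dx":-3.6,"dy":-2.63,"dz":0.8},{"dx":-3.6,"dy":-2.63,"dz":0.8},{"dx":-3.6,"dy":-2.63,"dz":0.8},{"dx":-3.6,"dy":-2.63,"dz":0.8},{"dx":-3.6,"dy":-2.63,"dz":0.8},{"dx":-3.6,"dy":-2.63,"dz":0.8}]'

```text
validation failed for argument at $.mo...
```

carry_out --moves '[{"wz":8.5},{"wz":8.5},{"wz":8.5},{"wz":8.5},{"wz":8.5},{"wz":8.5},{"wz":8.5},{"wz":8.5},{"wz":8.5},{"wz":8.5}]'

```text
validation failed for argument at $.mo...
```

```bash
cat >> h.py <<'E'
from scipy.spatial.transform import Rotation as Ro
np.set_printoptions(precision=4,suppress=True)
def to(x,y,z,yaw):
    s=bot.read_state();R=Ro.from_euler("xyz",s["eef_rot"])
    G=Ro.from_euler("xyz",[np.pi,0,np.radians(yaw)])
    print("t",round(s["clock"],2),"pos",s["tool_pos"],"rpy",np.degrees(s["eef_rot"]),"F",s["contact_force"],"open",s["opening"],"g",s["gripper_force"],"q",s["q"])
    print("shift cm",R.inv().apply(np.array([x,y,z])-s["tool_pos"])*100,"turn",np.degrees((R.inv()*G).as_rotvec()))
    print("shift cm in goal frame",G.inv().apply(np.array([x,y,z])-s["tool_pos"])*100)
E
python3 -c "
from h import *
to(.4505,.2745,.036,74.9)"
```

```text
t 0.1 pos [0.1763 0.6251 0.238 ] rpy [-179.9162    0.0076  164.2594] F [-0.1224  0.5979  0.5218] open 1.001486762149304 g 0.0 q [-1.3622  0.5371 -0.0044  1.5387  0.0026  1.0673 -0.0712]
shift cm [-35.9041 -26.2769  20.2382] turn [-0.0602  0.0713 89.3594]
shift cm in goal frame [-26.7063  35.6104  20.195 ]
```

The call was rejected, probably because every row needs all of its fields.

carry_out --moves '[{"dx":-3.6,"dy":-2.6,"dz":0.8,"wx":0,"wy":0,"wz":0,"hand":0},{"dx":-3.6,"dy":-2.6,"dz":0.8,"wx":0,"wy":0,"wz":0,"hand":0},{"dx":-3.6,"dy":-2.6,"dz":0.8,"wx":0,"wy":0,"wz":0,"hand":0},{"dx":-3.6,"dy":-2.6,"dz":0.8,"wx":0,"wy":0,"wz":0,"hand":0},{"dx":-3.6,"dy":-2.6,"dz":0.8,"wx":0,"wy":0,"wz":0,"hand":0},{"dx":-3.6,"dy":-2.6,"dz":0.8,"wx":0,"wy":0,"wz":0,"hand":0},{"dx":-3.6,"dy":-2.6,"dz":0.8,"wx":0,"wy":0,"wz":0,"hand":0},{"dx":-3.6,"dy":-2.6,"dz":0.8,"wx":0,"wy":0,"wz":0,"hand":0},{"dx":-3.6,"dy":-2.6,"dz":0.8,"wx":0,"wy":0,"wz":0,"hand":0},{"dx":-3.6,"dy":-2.6,"dz":0.8,"wx":0,"wy":0,"wz":0,"hand":0}]'

```text
clock: 1.1
tool_pos: [0.453, 0.2761, 0.1583]
eef_rot: [-3.141, -0.0, 2.867]
contact_force: [0.5, 0.3, -0.5]
opening: 1.003
gripper_force: 0.0
```

carry_out --moves '[{"dx":0,"dy":0,"dz":0.5,"wx":0,"wy":0,"wz":8.5,"hand":0},{"dx":0,"dy":0,"dz":0.5,"wx":0,"wy":0,"wz":8.5,"hand":0},{"dx":0,"dy":0,"dz":0.5,"wx":0,"wy":0,"wz":8.5,"hand":0},{"dx":0,"dy":0,"dz":0.5,"wx":0,"wy":0,"wz":8.5,"hand":0},{"dx":0,"dy":0,"dz":0.5,"wx":0,"wy":0,"wz":8.5,"hand":0},{"dx":0,"dy":0,"dz":0.5,"wx":0,"wy":0,"wz":8.5,"hand":0},{"dx":0,"dy":0,"dz":0.5,"wx":0,"wy":0,"wz":8.5,"hand":0},{"dx":0,"dy":0,"dz":0.5,"wx":0,"wy":0,"wz":8.5,"hand":0},{"dx":0,"dy":0,"dz":0.5,"wx":0,"wy":0,"wz":8.5,"hand":0},{"dx":0,"dy":0,"dz":0.5,"wx":0,"wy":0,"wz":4.4,"hand":0}]'

```text
clock: 2.1
tool_pos: [0.452, 0.2776, 0.1083]
eef_rot: [-3.141, 0.001, 1.45]
contact_force: [-0.1, 0.0, -0.7]
opening: 0.997
gripper_force: 0.0
```

```bash
python3 -c "
from h import *
to(.4505,.2745,.036,74.9)"
```

```text
t 2.1 pos [0.452  0.2776 0.1083] rpy [-179.9838    0.0328   83.0745] F [-0.1438  0.0293 -0.7403] open 0.9967856315642131 g 0.0 q [-0.9507  0.5542  0.4082  1.9675 -0.3357  0.6861 -0.4555]
shift cm [-0.3265 -0.1128  7.2257] turn [-0.0138  0.0339  8.1745]
shift cm in goal frame [-0.3436 -0.0666  7.2255]
```

carry_out --moves '[{"dx":-0.3,"dy":0,"dz":0.2,"wx":0,"wy":0,"wz":4.1,"hand":0},{"dx":0,"dy":-0.1,"dz":1.0,"wx":0,"wy":0,"wz":4.1,"hand":0},{"dx":0,"dy":0,"dz":1.5,"wx":0,"wy":0,"wz":0,"hand":0},{"dx":0,"dy":0,"dz":1.5,"wx":0,"wy":0,"wz":0,"hand":0},{"dx":0,"dy":0,"dz":1.5,"wx":0,"wy":0,"wz":0,"hand":0},{"dx":0,"dy":0,"dz":1.0,"wx":0,"wy":0,"wz":0,"hand":0},{"dx":0,"dy":0,"dz":0.5,"wx":0,"wy":0,"wz":0,"hand":0},{"dx":0,"dy":0,"dz":0,"wx":0,"wy":0,"wz":0,"hand":0},{"dx":0,"dy":0,"dz":0,"wx":0,"wy":0,"wz":0,"hand":0},{"dx":0,"dy":0,"dz":0,"wx":0,"wy":0,"wz":0,"hand":0}]'

```text
clock: 3.1
tool_pos: [0.4514, 0.2751, 0.0373]
eef_rot: [3.141, -0.001, 1.312]
contact_force: [-0.1, -0.6, -0.0]
opening: 0.996
gripper_force: 0.0
```

```bash
python3 - <<'E'
from h import *
to(.4505,.2745,.036,74.9)
t=read_camera("top");s=read_camera("side")
im=np.hstack([crop(t,185,220,64,64,6),crop(s,210,135,64,64,6)])
cv2.imwrite("pics/w1.png",im)
E
```

```text
t 3.1 pos [0.4514 0.2751 0.0373] rpy [179.9602  -0.0495  75.161 ] F [-0.1403 -0.6025 -0.0426] open 0.9964739003140047 g 0.0 q [-0.9117  0.6787  0.3629  1.9893 -0.4414  0.5489 -0.5003]
shift cm [-0.0871 -0.0749  0.125 ] turn [ 0.0397 -0.0496  0.261 ]
shift cm in goal frame [-0.0873 -0.0744  0.1252]
```

View pics/w1.png

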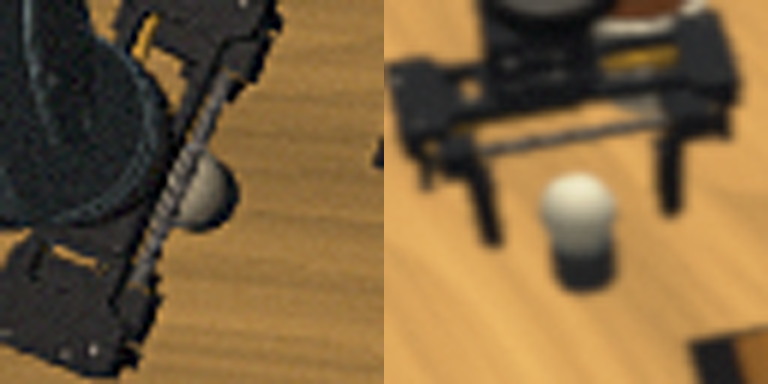

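The ball is centred between the fingertips: in the side crop the tips are at (490,240) and (672,212) and the ball at (577,208). I'm closing.

carry_out --moves '[{"dx":-0.1,"dy":-0.1,"dz":0,"wx":0,"wy":0,"wz":0.2,"hand":60},{"dx":0,"dy":0,"dz":0,"wx":0,"wy":0,"wz":0,"hand":90},{"dx":0,"dy":0,"dz":0,"wx":0,"wy":0,"wz":0,"hand":110},{"dx":0,"dy":0,"dz":0,"wx":0,"wy":0,"wz":0,"hand":255},{"dx":0,"dy":0,"dz":0,"wx":0,"wy":0,"wz":0,"hand":255},{"dx":0,"dy":0,"dz":0,"wx":0,"wy":0,"wz":0,"hand":255},{"dx":0,"dy":0,"dz":0,"wx":0,"wy":0,"wz":0,"hand":255},{"dx":0,"dy":0,"dz":0,"wx":0,"wy":0,"wz":0,"hand":255},{"dx":0,"dy":0,"dz":-0.3,"wx":0,"wy":0,"wz":0,"hand":255},{"dx":0,"dy":0,"dz":-0.7,"wx":0,"wy":0,"wz":0,"hand":255}]' --squeeze 12

```text
clock: 4.2
tool_pos: [0.4494, 0.2739, 0.0467]
eef_rot: [-3.141, 0.001, 1.308]
contact_force: [0.2, -0.3, -1.0]
opening: 0.473
gripper_force: 12.0
```

```bash
python3 -c "
from h import *
to(.582,.0956,.2,74.9)"
```

```text
t 4.2 pos [0.4494 0.2739 0.0467] rpy [-179.9637    0.0491   74.9545] F [ 0.1886 -0.3024 -0.9782] open 0.4734692048227809 g 11.999951004981995 q [-0.9221  0.6605  0.3757  1.9931 -0.4327  0.5666 -0.5109]
shift cm [-13.7903  17.4214 -15.332 ] turn [-0.0363  0.0491  0.0545]
shift cm in goal frame [-13.7606  17.4442 -15.3327]
```

carry_out --moves '[{"dx":0,"dy":0,"dz":-2.0,"wx":0,"wy":0,"wz":0,"hand":255},{"dx":-0.4,"dy":0.4,"dz":-2.5,"wx":0,"wy":0,"wz":0,"hand":255},{"dx":-2.0,"dy":2.4,"dz":-2.0,"wx":0,"wy":0,"wz":0,"hand":255},{"dx":-2.4,"dy":3.0,"dz":-1.0,"wx":0,"wy":0,"wz":0,"hand":255},{"dx":-2.5,"dy":3.2,"dz":0,"wx":0,"wy":0,"wz":0,"hand":255},{"dx":-2.5,"dy":3.2,"dz":0,"wx":0,"wy":0,"wz":0,"hand":255},{"dx":-2.2,"dy":2.8,"dz":0,"wx":0,"wy":0,"wz":0,"hand":255},{"dx":-1.2,"dy":1.6,"dz":0,"wx":0,"wy":0,"wz":0,"hand":255},{"dx":-0.6,"dy":0.8,"dz":0,"wx":0,"wy":0,"wz":0,"hand":255},{"dx":0,"dy":0,"dz":0,"wx":0,"wy":0,"wz":0,"hand":255}]' --squeeze 12

```text
clock: 5.2
tool_pos: [0.5825, 0.0947, 0.1221]
eef_rot: [3.141, 0.0, 1.306]
contact_force: [-0.9, 0.2, -0.3]
opening: 0.472
gripper_force: 12.0
```

```bash
python3 -c "
from h import *
to(.582,.0956,.0255,74.9)
t=read_camera('top');s=read_camera('side')
cv2.imwrite('pics/w2.png',np.hstack([crop(t,250,160,96,96,4),crop(s,250,130,96,96,4)]))"
```

```text
t 5.2 pos [0.5825 0.0947 0.1221] rpy [179.9624   0.0129  74.8527] F [-0.9196  0.1503 -0.3149] open 0.47153935193868257 g 11.999864280223846 q [-0.5661  0.6235  0.4523  1.8088 -0.3658  0.7924 -0.1922]
shift cm [ 0.0775 -0.0758  9.6558] turn [ 0.0376  0.0129 -0.0473]
shift cm in goal frame [ 0.0754 -0.0694  9.6559]
```

View pics/w2.png

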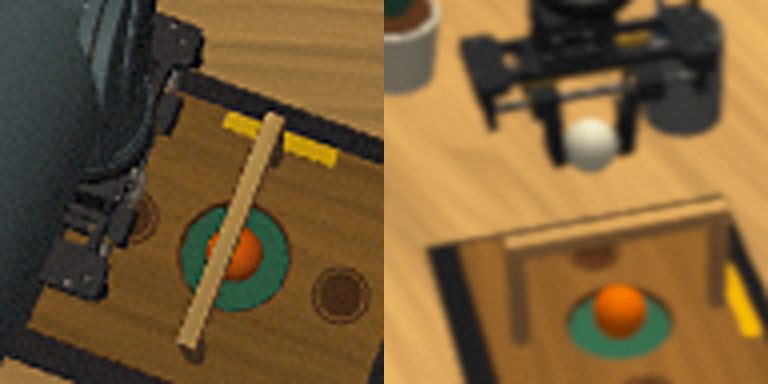

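The white ball is held between the fingers (side ≈ (301,166)) above the left pocket (its visible part in side ≈ (303,193)). I check its position against the pocket.

```bash
python3 -c "
from h import *
print(plane('side',(301.1,165.9),.1321), proj('side',[.582,.0956,.021]))"
```

```text
[0.5844 0.0977 0.1321] [301.532  193.1007]
```

carry_out --moves '[{"dx":0,"dy":0,"dz":1.0,"wx":0,"wy":0,"wz":0,"hand":255},{"dx":0,"dy":0,"dz":2.0,"wx":0,"wy":0,"wz":0,"hand":255},{"dx":0,"dy":0,"dz":2.0,"wx":0,"wy":0,"wz":0,"hand":255},{"dx":0,"dy":0,"dz":2.0,"wx":0,"wy":0,"wz":0,"hand":255},{"dx":0,"dy":0,"dz":1.0,"wx":0,"wy":0,"wz":0,"hand":255},{"dx":0,"dy":0,"dz":0.7,"wx":0,"wy":0,"wz":0,"hand":255},{"dx":0,"dy":0,"dz":0.5,"wx":0,"wy":0,"wz":0,"hand":255},{"dx":0,"dy":0,"dz":0.2,"wx":0,"wy":0,"wz":0,"hand":255},{"dx":0,"dy":0,"dz":0.1,"wx":0,"wy":0,"wz":0,"hand":255},{"dx":0,"dy":0,"dz":0,"wx":0,"wy":0,"wz":0,"hand":255}]' --squeeze 12

```text
clock: 6.3
tool_pos: [0.5823, 0.0958, 0.0272]
eef_rot: [3.141, -0.0, 1.308]
contact_force: [-0.7, 0.7, 0.1]
opening: 0.477
gripper_force: 12.0
```

carry_out --moves '[{"dx":0,"dy":0,"dz":0.1,"wx":0,"wy":0,"wz":0,"hand":255},{"dx":0,"dy":0,"dz":0.05,"wx":0,"wy":0,"wz":0,"hand":255},{"dx":0,"dy":0,"dz":0,"wx":0,"wy":0,"wz":0,"hand":120},{"dx":0,"dy":0,"dz":0,"wx":0,"wy":0,"wz":0,"hand":90},{"dx":0,"dy":0,"dz":0,"wx":0,"wy":0,"wz":0,"hand":60},{"dx":0,"dy":0,"dz":0,"wx":0,"wy":0,"wz":0,"hand":60},{"dx":0,"dy":0,"dz":-0.5,"wx":0,"wy":0,"wz":0,"hand":60},{"dx":0,"dy":0,"dz":-2.0,"wx":0,"wy":0,"wz":0,"hand":60},{"dx":0,"dy":0,"dz":-4.0,"wx":0,"wy":0,"wz":0,"hand":60},{"dx":0,"dy":0,"dz":-4.0,"wx":0,"wy":0,"wz":0,"hand":60}]'

```text
clock: 7.3
tool_pos: [0.5814, 0.0955, 0.1312]
eef_rot: [-3.14, 0.001, 1.308]
contact_force: [0.4, -0.4, 0.6]
opening: 0.77
gripper_force: 0.0
```

carry_out --moves '[{"dx":0,"dy":0,"dz":-4.0,"wx":0,"wy":0,"wz":0,"hand":60},{"dx":-1.0,"dy":0,"dz":-4.0,"wx":0,"wy":0,"wz":0,"hand":60},{"dx":-3.0,"dy":-0.5,"dz":-2.5,"wx":0,"wy":0,"wz":0,"hand":60},{"dx":-4.5,"dy":-0.5,"dz":-0.5,"wx":0,"wy":0,"wz":0,"hand":60},{"dx":-4.5,"dy":-0.5,"dz":0,"wx":0,"wy":0,"wz":0,"hand":60},{"dx":-4.5,"dy":-0.5,"dz":0,"wx":0,"wy":0,"wz":0,"hand":60},{"dx":-4.5,"dy":-0.5,"dz":0,"wx":0,"wy":0,"wz":0,"hand":60},{"dx":-4.5,"dy":-0.5,"dz":0,"wx":0,"wy":0,"wz":0,"hand":60},{"dx":-4.5,"dy":-0.5,"dz":0,"wx":0,"wy":0,"wz":0,"hand":60},{"dx":-4.5,"dy":-0.5,"dz":0,"wx":0,"wy":0,"wz":0,"hand":60}]'

```text
clock: 8.3
tool_pos: [0.4503, -0.2382, 0.2407]
eef_rot: [3.141, -0.0, 1.308]
contact_force: [0.9, -0.5, -0.6]
opening: 0.769
gripper_force: 0.0
```

```bash
python3 -c "
from h import *
to(.413,-.2995,.12,20)
t=read_camera('top');s=read_camera('side')
cv2.imwrite('pics/y1.png',np.hstack([crop(t,250,170,96,96,4),crop(s,250,170,96,96,4)]))"
```

```text
t 8.3 pos [ 0.4503 -0.2382  0.2407] rpy [179.9551  -0.0267  74.96  ] F [ 0.9227 -0.4962 -0.587 ] open 0.769111387451555 g 0.0 q [-0.1248  0.3381  0.6479  1.9334 -0.2496  0.9491  0.38  ]
shift cm [-6.8935 -2.0192 12.0671] turn [ 0.0286 -0.0462 54.96  ]
shift cm in goal frame [-5.6001  4.4856 12.0719]
```

View pics/y1.png

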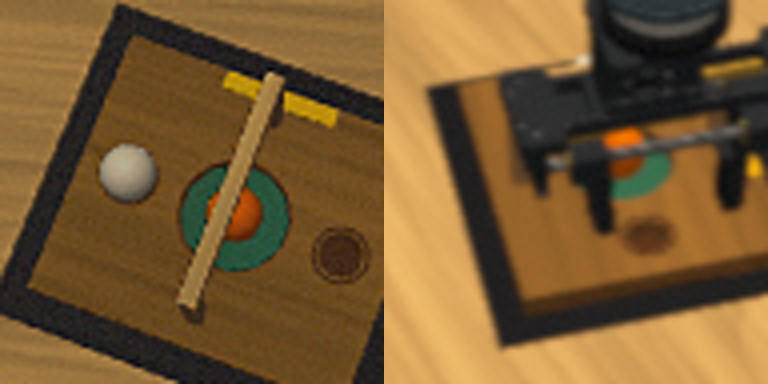

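The white ball sits in the left pocket (top ≈ (282,213)) and the tray and orange ball are undisturbed. Next is the small yellow ball, turned so that the fingers clear the big one.

carry_out --moves '[{"dx":0,"dy":0,"dz":0.7,"wx":0,"wy":0,"wz":7.8,"hand":60},{"dx":0,"dy":0,"dz":1.5,"wx":0,"wy":0,"wz":7.8,"hand":60},{"dx":0,"dy":0,"dz":1.5,"wx":0,"wy":0,"wz":7.8,"hand":60},{"dx":0,"dy":0,"dz":1.5,"wx":0,"wy":0,"wz":7.8,"hand":60},{"dx":0,"dy":0,"dz":1.5,"wx":0,"wy":0,"wz":7.8,"hand":60},{"dx":0,"dy":0,"dz":1.5,"wx":0,"wy":0,"wz":7.8,"hand":60},{"dx":0,"dy":0,"dz":1.0,"wx":0,"wy":0,"wz":7.8,"hand":60},{"dx":-2.2,"dy":1.8,"dz":0.7,"wx":0,"wy":0,"wz":0,"hand":60},{"dx":-2.2,"dy":1.8,"dz":0.7,"wx":0,"wy":0,"wz":0,"hand":60},{"dx":-1.2,"dy":0.9,"dz":0.5,"wx":0,"wy":0,"wz":0,"hand":60}]'

```text
clock: 9.4
tool_pos: [0.4135, -0.2996, 0.1291]
eef_rot: [3.141, 0.0, 0.354]
contact_force: [0.3, -1.1, 0.8]
opening: 0.764
gripper_force: 0.0
```

```bash
python3 -c "
from h import *
to(.413,-.2995,.036,20)"
```

```text
t 9.4 pos [ 0.4135 -0.2996  0.1291] rpy [179.9723   0.0236  20.2844] F [ 0.2534 -1.1237  0.7535] open 0.7642061477123645 g 0.0 q [-0.0322  0.5725  0.748   2.0211 -0.5623  0.7617 -0.1589]
shift cm [-0.0367 -0.0284  9.3148] turn [0.0278 0.0235 0.2844]
shift cm in goal frame [-0.0406 -0.0237  9.3148]
```

carry_out --moves '[{"dx":0,"dy":0,"dz":1.0,"wx":0,"wy":0,"wz":0,"hand":60},{"dx":0,"dy":0,"dz":2.0,"wx":0,"wy":0,"wz":0,"hand":60},{"dx":0,"dy":0,"dz":2.0,"wx":0,"wy":0,"wz":0,"hand":60},{"dx":0,"dy":0,"dz":2.0,"wx":0,"wy":0,"wz":0,"hand":60},{"dx":0,"dy":0,"dz":1.2,"wx":0,"wy":0,"wz":0,"hand":60},{"dx":0,"dy":0,"dz":0.7,"wx":0,"wy":0,"wz":0,"hand":60},{"dx":0,"dy":0,"dz":0.4,"wx":0,"wy":0,"wz":0,"hand":60},{"dx":0,"dy":0,"dz":0,"wx":0,"wy":0,"wz":0,"hand":60},{"dx":0,"dy":0,"dz":0,"wx":0,"wy":0,"wz":0,"hand":60},{"dx":0,"dy":0,"dz":0,"wx":0,"wy":0,"wz":0,"hand":60}]'

```text
clock: 10.4
tool_pos: [0.4148, -0.2986, 0.0368]
eef_rot: [3.141, -0.001, 0.355]
contact_force: [-0.5, 0.9, -0.0]
opening: 0.77
gripper_force: 0.0
```

```bash
python3 -c "
from h import *
to(.413,-.2995,.036,20)
t=read_camera('top');s=read_camera('side')
cv2.imwrite('pics/y2.png',np.hstack([crop(t,380,230,80,80,5),crop(s,285,240,80,80,5)]))"
```

```text
t 10.4 pos [ 0.4148 -0.2986  0.0368] rpy [179.9537  -0.0446  20.3556] F [-0.4615  0.9037 -0.0163] open 0.7699313387514376 g 0.0 q [ 0.0871  0.7189  0.5865  2.0429 -0.7152  0.5896 -0.0399]
shift cm [-0.2011  0.0212  0.0799] turn [ 0.0461 -0.0448  0.3556]
shift cm in goal frame [-0.2009  0.0226  0.08  ]
```

View pics/y2.png

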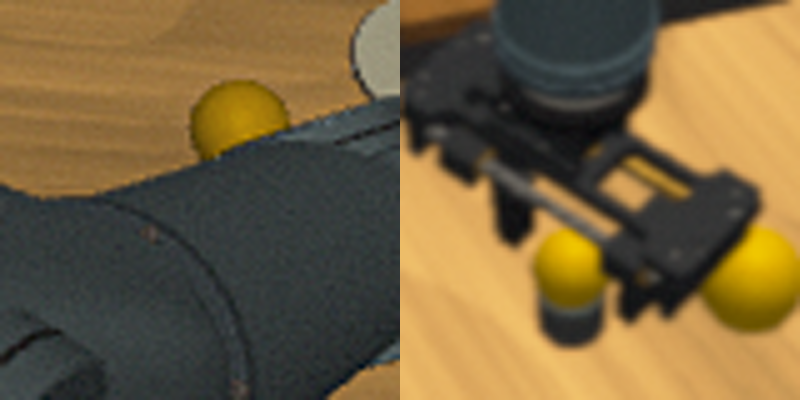

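The small yellow ball (side crop (572,265)) lies between the fingertips at (515,240) and (640,315), with the big ball clear of the fingers. I shift 2 mm and close.

carry_out --moves '[{"dx":-0.2,"dy":0,"dz":0,"wx":0,"wy":0,"wz":0,"hand":60},{"dx":0,"dy":0,"dz":0,"wx":0,"wy":0,"wz":0,"hand":90},{"dx":0,"dy":0,"dz":0,"wx":0,"wy":0,"wz":0,"hand":110},{"dx":0,"dy":0,"dz":0,"wx":0,"wy":0,"wz":0,"hand":255},{"dx":0,"dy":0,"dz":0,"wx":0,"wy":0,"wz":0,"hand":255},{"dx":0,"dy":0,"dz":0,"wx":0,"wy":0,"wz":0,"hand":255},{"dx":0,"dy":0,"dz":0,"wx":0,"wy":0,"wz":0,"hand":255},{"dx":0,"dy":0,"dz":0,"wx":0,"wy":0,"wz":0,"hand":255},{"dx":0,"dy":0,"dz":-0.4,"wx":0,"wy":0,"wz":0,"hand":255},{"dx":0,"dy":0,"dz":-1.6,"wx":0,"wy":0,"wz":0,"hand":255}]' --squeeze 12

```text
clock: 11.5
tool_pos: [0.4109, -0.2971, 0.0555]
eef_rot: [-3.137, 0.002, 0.356]
contact_force: [0.3, 0.4, 0.2]
opening: 0.477
gripper_force: 12.0
```

carry_out --moves '[{"dx":0,"dy":0,"dz":-2.5,"wx":0,"wy":0,"wz":0,"hand":255},{"dx":0,"dy":0,"dz":-2.5,"wx":0,"wy":0,"wz":-5.0,"hand":255},{"dx":0,"dy":0,"dz":-2.0,"wx":0,"wy":0,"wz":-7.0,"hand":255},{"dx":0,"dy":0,"dz":-1.0,"wx":0,"wy":0,"wz":-7.0,"hand":255},{"dx":0,"dy":0,"dz":0,"wx":0,"wy":0,"wz":-7.0,"hand":255},{"dx":0,"dy":0,"dz":0,"wx":0,"wy":0,"wz":-7.0,"hand":255},{"dx":0,"dy":0,"dz":0,"wx":0,"wy":0,"wz":-7.0,"hand":255},{"dx":0,"dy":0,"dz":0,"wx":0,"wy":0,"wz":-7.0,"hand":255},{"dx":0,"dy":0,"dz":0,"wx":0,"wy":0,"wz":-5.0,"hand":255},{"dx":0,"dy":0,"dz":0,"wx":0,"wy":0,"wz":-2.5,"hand":255}]' --squeeze 12

```text
clock: 12.5
tool_pos: [0.4117, -0.2983, 0.1369]
eef_rot: [-3.14, -0.001, 1.31]
contact_force: [-0.3, -0.0, -0.3]
opening: 0.476
gripper_force: 12.0
```

```bash
python3 -c "
from h import *
to(.5375,-.0675,.026,74.9)"
```

```text
t 12.5 pos [ 0.4117 -0.2983  0.1369] rpy [-179.9225   -0.0522   75.033 ] F [-0.3375 -0.0457 -0.3212] open 0.47598695793519225 g 11.999637633562088 q [ 0.1394  0.4884  0.5082  2.012  -0.351   0.7278  0.6025]
shift cm [25.5376  6.2043 11.1064] turn [-0.0775 -0.0521  0.133 ]
shift cm in goal frame [25.562   6.13   11.0915]
```

carry_out --moves '[{"dx":1.0,"dy":0.2,"dz":0,"wx":0,"wy":0,"wz":0,"hand":255},{"dx":2.5,"dy":0.6,"dz":0,"wx":0,"wy":0,"wz":0.1,"hand":255},{"dx":3.8,"dy":0.9,"dz":0,"wx":0,"wy":0,"wz":0,"hand":255},{"dx":4.0,"dy":1.0,"dz":0,"wx":0,"wy":0,"wz":0,"hand":255},{"dx":4.0,"dy":1.0,"dz":0,"wx":0,"wy":0,"wz":0,"hand":255},{"dx":4.0,"dy":1.0,"dz":0,"wx":0,"wy":0,"wz":0,"hand":255},{"dx":3.2,"dy":0.8,"dz":0,"wx":0,"wy":0,"wz":0,"hand":255},{"dx":2.0,"dy":0.4,"dz":0,"wx":0,"wy":0,"wz":0,"hand":255},{"dx":1.0,"dy":0.2,"dz":0.5,"wx":0,"wy":0,"wz":0,"hand":255},{"dx":0,"dy":0,"dz":1.0,"wx":0,"wy":0,"wz":0,"hand":255}]' --squeeze 12

```text
clock: 13.5
tool_pos: [0.5389, -0.0672, 0.1213]
eef_rot: [3.141, -0.001, 1.307]
contact_force: [0.3, -0.0, -0.5]
opening: 0.476
gripper_force: 12.0
```

```bash
python3 -c "
from h import *
to(.5375,-.0675,.026,74.9)
s=read_camera('side');t=read_camera('top')
for n,i in(('side',s),('top',t)):
    h=cv2.cvtColor(i,cv2.COLOR_BGR2HSV);X=bot.read_state()['tool_pos']+[0,0,.0095];p=proj(n,X);x,y=p.astype(int)
    g=h[y-14:y+14,x-14:x+14];m=((g[...,0]>20)&(g[...,0]<34)&(g[...,1]>200)&(g[...,2]>90))
    ys,xs=np.nonzero(m);print(n,p,len(xs),xs.min()+x-14,xs.max()+x-14,ys.min()+y-14,ys.max()+y-14)
cv2.imwrite('pics/y3.png',np.hstack([crop(t,290,180,80,80,5),crop(s,270,170,80,80,5)]))"
```

```text
t 13.5 pos [ 0.5389 -0.0672  0.1213] rpy [179.9624  -0.0403  74.882 ] F [ 0.2548 -0.0499 -0.496 ] open 0.4757913969419065 g 12.000160664319992 q [-0.321   0.5609  0.4764  1.9336 -0.3739  0.7335  0.1105]
shift cm [-0.0717 -0.1343  9.5263] turn [ 0.0376 -0.0403 -0.018 ]
shift cm in goal frame [-0.065  -0.128   9.5264]
side [314.9063 202.7793] 164 309 323 194 208Traceback (most recent call last):
  File "<string>", line 8, in <module>
    ys,xs=np.nonzero(m);print(n,p,len(xs),xs.min()+x-14,xs.max()+x-14,ys.min()+y-14,ys.max()+y-14)
                                          ~~~~~~^^
    return umr_minimum(a, axis, None, out, keepdims, initial, where)
ValueError: zero-size array to reduction operation minimum which has no identity
```

```bash
python3 -c "
from h import *
s=read_camera('side');t=read_camera('top')
cv2.imwrite('pics/y3.png',np.hstack([crop(t,290,180,66,80,6),crop(s,285,170,66,80,6)]))
for X in ([.5375,-.0675,.021],[.5389,-.0672,.1305],[.5375,-.0675,.1305]): print(proj('side',X))"
```

```text
[314.988  228.4884]
[315.182  201.6712]
[314.818  201.8971]
```

View pics/y3.png

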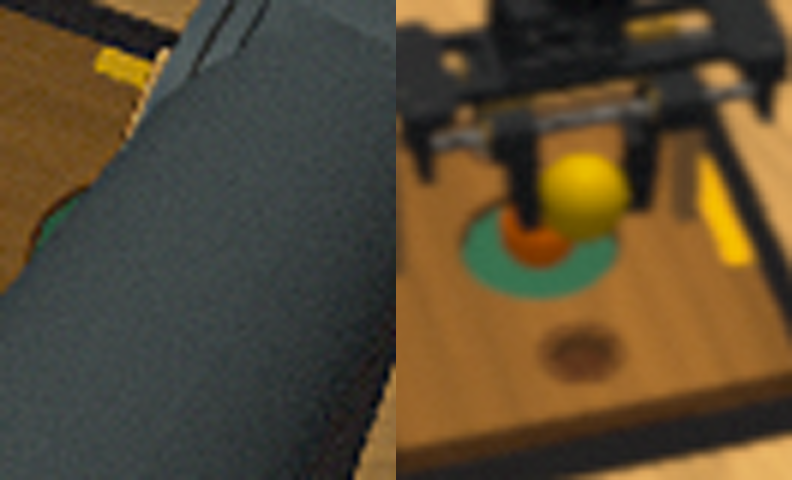

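The side crop shows the yellow ball held at (585,197) above the empty pocket at (580,353), within about 3 mm. I make a small correction and lower.

carry_out --moves '[{"dx":0.1,"dy":-0.15,"dz":1.0,"wx":0,"wy":0,"wz":0,"hand":255},{"dx":0,"dy":0,"dz":2.0,"wx":0,"wy":0,"wz":0,"hand":255},{"dx":0,"dy":0,"dz":2.0,"wx":0,"wy":0,"wz":0,"hand":255},{"dx":0,"dy":0,"dz":2.0,"wx":0,"wy":0,"wz":0,"hand":255},{"dx":0,"dy":0,"dz":1.0,"wx":0,"wy":0,"wz":0,"hand":255},{"dx":0,"dy":0,"dz":0.7,"wx":0,"wy":0,"wz":0,"hand":255},{"dx":0,"dy":0,"dz":0.4,"wx":0,"wy":0,"wz":0,"hand":255},{"dx":0,"dy":0,"dz":0.2,"wx":0,"wy":0,"wz":0,"hand":255},{"dx":0,"dy":0,"dz":0.1,"wx":0,"wy":0,"wz":0,"hand":255},{"dx":0,"dy":0,"dz":0,"wx":0,"wy":0,"wz":0,"hand":255}]' --squeeze 12

```text
clock: 14.7
tool_pos: [0.5375, -0.0677, 0.0276]
eef_rot: [3.141, -0.0, 1.305]
contact_force: [-0.0, 0.2, -1.0]
opening: 0.473
gripper_force: 12.0
```

carry_out --moves '[{"dx":0,"dy":0,"dz":0.1,"wx":0,"wy":0,"wz":0,"hand":255},{"dx":0,"dy":0,"dz":0.1,"wx":0,"wy":0,"wz":0,"hand":255},{"dx":0,"dy":0,"dz":0,"wx":0,"wy":0,"wz":0,"hand":120},{"dx":0,"dy":0,"dz":0,"wx":0,"wy":0,"wz":0,"hand":90},{"dx":0,"dy":0,"dz":0,"wx":0,"wy":0,"wz":0,"hand":60},{"dx":0,"dy":0,"dz":0,"wx":0,"wy":0,"wz":0,"hand":60},{"dx":0,"dy":0,"dz":-0.5,"wx":0,"wy":0,"wz":0,"hand":60},{"dx":0,"dy":0,"dz":-2.0,"wx":0,"wy":0,"wz":0,"hand":60},{"dx":0,"dy":0,"dz":-4.0,"wx":0,"wy":0,"wz":0,"hand":60},{"dx":0,"dy":0,"dz":-4.0,"wx":0,"wy":0,"wz":0,"hand":60}]'

```text
clock: 15.7
tool_pos: [0.5365, -0.0678, 0.1313]
eef_rot: [-3.14, 0.001, 1.304]
contact_force: [1.3, -0.0, -0.7]
opening: 0.764
gripper_force: 0.0
```

carry_out --moves '[{"dx":0,"dy":0,"dz":-4.0,"wx":0,"wy":0,"wz":0,"hand":60},{"dx":0,"dy":0,"dz":-3.0,"wx":0,"wy":0,"wz":-8.0,"hand":40},{"dx":0,"dy":0,"dz":0,"wx":0,"wy":0,"wz":-8.5,"hand":40},{"dx":0,"dy":0,"dz":0,"wx":0,"wy":0,"wz":-8.5,"hand":40},{"dx":0,"dy":0,"dz":0,"wx":0,"wy":0,"wz":-8.5,"hand":40},{"dx":0,"dy":0,"dz":0,"wx":0,"wy":0,"wz":-8.5,"hand":40},{"dx":0,"dy":0,"dz":0,"wx":0,"wy":0,"wz":-8.5,"hand":40},{"dx":0,"dy":0,"dz":0,"wx":0,"wy":0,"wz":-8.5,"hand":40},{"dx":0,"dy":0,"dz":0,"wx":0,"wy":0,"wz":-8.5,"hand":40},{"dx":0,"dy":0,"dz":0,"wx":0,"wy":0,"wz":-8.5,"hand":40}]'

```text
clock: 16.7
tool_pos: [0.537, -0.0679, 0.2006]
eef_rot: [-3.141, 0.0, 2.637]
contact_force: [0.1, 0.5, 0.3]
opening: 0.84
gripper_force: 0.0
```

```bash
python3 -c "
from h import *
to(.5597,.0133,.097,164.9)
s=read_camera('side');t=read_camera('top')
cv2.imwrite('pics/g1.png',np.hstack([crop(t,240,160,140,130,2.8),crop(s,250,150,140,130,2.8)]))"
```

```text
t 16.7 pos [ 0.537  -0.0679  0.2006] rpy [-179.9941    0.0136  151.0917] F [0.0552 0.5427 0.2885] open 0.840305940499147 g 0.0 q [-0.1431  0.4038  0.2355  1.8751 -0.1194  0.876   1.217 ]
shift cm [ 1.9391  8.2043 10.3557] turn [ -0.0076   0.0128 -13.8083]
shift cm in goal frame [-0.0772  8.4283 10.357 ]
```

View pics/g1.png

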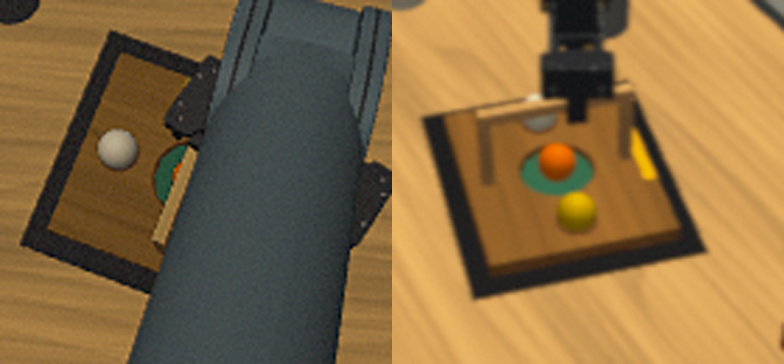

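Both balls sit in their pockets: yellow at side crop (577,212), white visible in the top crop at (118,150). The orange ball is centred. Now I move over the handle.

carry_out --moves '[{"dx":0,"dy":0,"dz":0,"wx":0,"wy":0,"wz":-6.9,"hand":40},{"dx":0,"dy":0,"dz":0,"wx":0,"wy":0,"wz":-6.9,"hand":40},{"dx":0,"dy":1.4,"dz":0,"wx":0,"wy":0,"wz":0,"hand":40},{"dx":-0.1,"dy":2.8,"dz":0,"wx":0,"wy":0,"wz":0,"hand":40},{"dx":0,"dy":2.8,"dz":0,"wx":0,"wy":0,"wz":0,"hand":40},{"dx":0,"dy":1.4,"dz":0.5,"wx":0,"wy":0,"wz":0,"hand":40},{"dx":0,"dy":0,"dz":2.0,"wx":0,"wy":0,"wz":0,"hand":40},{"dx":0,"dy":0,"dz":1.5,"wx":0,"wy":0,"wz":0,"hand":40},{"dx":0,"dy":0,"dz":1.0,"wx":0,"wy":0,"wz":0,"hand":40},{"dx":0,"dy":0,"dz":0,"wx":0,"wy":0,"wz":0,"hand":40}]'

```text
clock: 17.8
tool_pos: [0.5594, 0.013, 0.1488]
eef_rot: [-3.14, -0.003, 2.87]
contact_force: [-0.1, -0.4, 0.5]
opening: 0.841
gripper_force: 0.0
```

```bash
python3 -c "
from h import *
to(.5597,.0133,.097,164.9)"
```

```text
t 17.8 pos [0.5594 0.013  0.1488] rpy [-179.9245   -0.1464  164.4413] F [-0.0897 -0.368   0.4808] open 0.8409374682794297 g 0.0 q [-0.2182  0.5032  0.1496  1.8589 -0.1009  0.7896  1.2837]
shift cm [-0.032   0.0481  5.1774] turn [-0.0749 -0.1467 -0.4586]
shift cm in goal frame [-0.0191  0.0411  5.1775]
```

carry_out --moves '[{"dx":0,"dy":0,"dz":1.0,"wx":0,"wy":0,"wz":-0.4,"hand":40},{"dx":0,"dy":0,"dz":1.5,"wx":0,"wy":0,"wz":0,"hand":40},{"dx":0,"dy":0,"dz":1.3,"wx":0,"wy":0,"wz":0,"hand":40},{"dx":0,"dy":0,"dz":0.8,"wx":0,"wy":0,"wz":0,"hand":40},{"dx":0,"dy":0,"dz":0.4,"wx":0,"wy":0,"wz":0,"hand":40},{"dx":0,"dy":0,"dz":0.2,"wx":0,"wy":0,"wz":0,"hand":40},{"dx":0,"dy":0,"dz":0,"wx":0,"wy":0,"wz":0,"hand":40},{"dx":0,"dy":0,"dz":0,"wx":0,"wy":0,"wz":0,"hand":40},{"dx":0,"dy":0,"dz":0,"wx":0,"wy":0,"wz":0,"hand":40},{"dx":0,"dy":0,"dz":0,"wx":0,"wy":0,"wz":0,"hand":40}]'

```text
clock: 18.8
tool_pos: [0.5607, 0.0131, 0.0986]
eef_rot: [3.141, 0.001, 2.879]
contact_force: [-0.7, -1.1, 0.3]
opening: 0.849
gripper_force: 0.0
```

```bash
python3 -c "
from h import *
to(.5597,.0133,.097,164.9)"
```

```text
t 18.8 pos [0.5607 0.0131 0.0986] rpy [179.9857   0.0337 164.959 ] F [-0.6756 -1.1292  0.3209] open 0.8489093643763864 g 0.0 q [-0.2043  0.5807  0.1327  1.8817 -0.1149  0.6858  1.3042]
shift cm [ 0.1058 -0.0042  0.1568] turn [0.0143 0.0337 0.0591]
shift cm in goal frame [ 0.1057 -0.0042  0.1569]
```

carry_out --moves '[{"dx":0.1,"dy":0,"dz":0.1,"wx":0,"wy":0,"wz":0,"hand":80},{"dx":0,"dy":0,"dz":0,"wx":0,"wy":0,"wz":0,"hand":120},{"dx":0,"dy":0,"dz":0,"wx":0,"wy":0,"wz":0,"hand":150},{"dx":0,"dy":0,"dz":0,"wx":0,"wy":0,"wz":0,"hand":170},{"dx":0,"dy":0,"dz":0,"wx":0,"wy":0,"wz":0,"hand":185},{"dx":0,"dy":0,"dz":0,"wx":0,"wy":0,"wz":0,"hand":195},{"dx":0,"dy":0,"dz":0,"wx":0,"wy":0,"wz":0,"hand":202},{"dx":0,"dy":0,"dz":0,"wx":0,"wy":0,"wz":0,"hand":208},{"dx":0,"dy":0,"dz":0,"wx":0,"wy":0,"wz":0,"hand":214},{"dx":0,"dy":0,"dz":0,"wx":0,"wy":0,"wz":0,"hand":220}]' --squeeze 8

```text
clock: 19.8
tool_pos: [0.5593, 0.0124, 0.0972]
eef_rot: [-3.141, -0.0, 2.878]
contact_force: [-0.4, -2.4, 1.9]
opening: 0.154
gripper_force: 8.0
```

carry_out --moves '[{"dx":0,"dy":0,"dz":0,"wx":0,"wy":0,"wz":0,"hand":255},{"dx":0,"dy":0,"dz":0,"wx":0,"wy":0,"wz":0,"hand":255},{"dx":0,"dy":0,"dz":0,"wx":0,"wy":0,"wz":0,"hand":255},{"dx":0,"dy":0,"dz":0,"wx":0,"wy":0,"wz":0,"hand":255},{"dx":0,"dy":0,"dz":0,"wx":0,"wy":0,"wz":0,"hand":255},{"dx":0,"dy":0,"dz":0,"wx":0,"wy":0,"wz":0,"hand":255},{"dx":0,"dy":0,"dz":0,"wx":0,"wy":0,"wz":0,"hand":255},{"dx":0,"dy":0,"dz":0,"wx":0,"wy":0,"wz":0,"hand":255},{"dx":0,"dy":0,"dz":0,"wx":0,"wy":0,"wz":0,"hand":255},{"dx":0,"dy":0,"dz":0,"wx":0,"wy":0,"wz":0,"hand":255}]' --squeeze 45

```text
clock: 20.8
tool_pos: [0.5596, 0.0133, 0.0972]
eef_rot: [3.142, 0.0, 2.879]
contact_force: [-0.6, -2.5, -0.1]
opening: 0.153
gripper_force: 45.0
```

```bash
python3 -c "
from h import *
to(.5597,.0133,.197,164.9)"
```

```text
t 20.8 pos [0.5596 0.0133 0.0972] rpy [179.9949   0.0068 164.9606] F [-0.5706 -2.5161 -0.0688] open 0.15321727097013665 g 44.99883200973272 q [-0.2047  0.5816  0.1322  1.8847 -0.1152  0.6824  1.3038]
shift cm [-0.0122  0.0005 -9.978 ] turn [0.0051 0.0068 0.0606]
shift cm in goal frame [-0.011  -0.0004 -9.978 ]
```

carry_out --moves '[{"dx":0,"dy":0,"dz":-0.1,"wx":0,"wy":0,"wz":0,"hand":255},{"dx":0,"dy":0,"dz":-0.2,"wx":0,"wy":0,"wz":0,"hand":255},{"dx":0,"dy":0,"dz":-0.3,"wx":0,"wy":0,"wz":0,"hand":255},{"dx":0,"dy":0,"dz":-0.4,"wx":0,"wy":0,"wz":0,"hand":255},{"dx":0,"dy":0,"dz":-0.4,"wx":0,"wy":0,"wz":0,"hand":255},{"dx":0,"dy":0,"dz":-0.3,"wx":0,"wy":0,"wz":0,"hand":255},{"dx":0,"dy":0,"dz":-0.2,"wx":0,"wy":0,"wz":0,"hand":255},{"dx":0,"dy":0,"dz":-0.1,"wx":0,"wy":0,"wz":0,"hand":255},{"dx":0,"dy":0,"dz":0,"wx":0,"wy":0,"wz":0,"hand":255},{"dx":0,"dy":0,"dz":0,"wx":0,"wy":0,"wz":0,"hand":255}]' --squeeze 45

```text
clock: 21.8
tool_pos: [0.5594, 0.0133, 0.1171]
eef_rot: [-3.142, -0.0, 2.879]
contact_force: [0.3, -0.8, -5.0]
opening: 0.151
gripper_force: 45.0
```

```bash
python3 -c "
from h import *
to(.5597,.0133,.197,164.9)
R=Ro.from_euler('xyz',[0,0,np.radians(-15.1)]);
def T(p,z):return R.apply(p)+[.5597,.0133,z]
print(bot.read_state()['moment'])
s=read_camera('side');h=cv2.cvtColor(s,cv2.COLOR_BGR2HSV)
g=h[180:240,280:345];o=(g[...,0]<13)&(g[...,1]>200)&(g[...,2]>120);ys,xs=np.nonzero(o);print('orange',xs.mean()+280,ys.mean()+180,len(xs))
for z in(.003,.0215):print(proj('side',T([0,0,.0275],z)))
"
```

```text
t 21.8 pos [0.5594 0.0133 0.1171] rpy [-179.9991   -0.0085  164.9566] F [ 0.2883 -0.8328 -5.003 ] open 0.15082306274330373 g 44.99744161963463 q [-0.2096  0.5499  0.1384  1.8771 -0.1094  0.7221  1.2991]
shift cm [-0.0229  0.0073 -7.9865] turn [-0.001  -0.0085  0.0566]
shift cm in goal frame [-0.0241  0.0074 -7.9865]
[-0.0324  0.0182 -0.0045]
orange nan nan 0
[308.0704 208.078 ]
[307.99   203.7502]<string>:8: RuntimeWarning: Mean of empty slice.
  ret = ret.dtype.type(ret / rcount)
```

carry_out --moves '[{"dx":0,"dy":0,"dz":-0.2,"wx":0,"wy":0,"wz":0,"hand":255},{"dx":0,"dy":0,"dz":-0.3,"wx":0,"wy":0,"wz":0,"hand":255},{"dx":0,"dy":0,"dz":-0.4,"wx":0,"wy":0,"wz":0,"hand":255},{"dx":0,"dy":0,"dz":-0.5,"wx":0,"wy":0,"wz":0,"hand":255},{"dx":0,"dy":0,"dz":-0.5,"wx":0,"wy":0,"wz":0,"hand":255},{"dx":0,"dy":0,"dz":-0.5,"wx":0,"wy":0,"wz":0,"hand":255},{"dx":0,"dy":0,"dz":-0.5,"wx":0,"wy":0,"wz":0,"hand":255},{"dx":0,"dy":0,"dz":-0.5,"wx":0,"wy":0,"wz":0,"hand":255},{"dx":0,"dy":0,"dz":-0.5,"wx":0,"wy":0,"wz":0,"hand":255},{"dx":0,"dy":0,"dz":-0.5,"wx":0,"wy":0,"wz":0,"hand":255}]'

```text
clock: 22.85
tool_pos: [0.5595, 0.0133, 0.1617]
eef_rot: [-3.142, -0.0, 2.879]
contact_force: [0.4, -0.8, -5.2]
opening: 0.156
gripper_force: 45.0
```

carry_out --moves '[{"dx":0,"dy":0,"dz":-0.5,"wx":0,"wy":0,"wz":0,"hand":255},{"dx":0,"dy":0,"dz":-0.5,"wx":0,"wy":0,"wz":0,"hand":255},{"dx":0,"dy":0,"dz":-0.5,"wx":0,"wy":0,"wz":0,"hand":255},{"dx":0,"dy":0,"dz":-0.5,"wx":0,"wy":0,"wz":0,"hand":255},{"dx":0,"dy":0,"dz":-0.5,"wx":0,"wy":0,"wz":0,"hand":255},{"dx":0,"dy":0,"dz":-0.4,"wx":0,"wy":0,"wz":0,"hand":255},{"dx":0,"dy":0,"dz":-0.3,"wx":0,"wy":0,"wz":0,"hand":255},{"dx":0,"dy":0,"dz":-0.2,"wx":0,"wy":0,"wz":0,"hand":255},{"dx":0,"dy":0,"dz":-0.1,"wx":0,"wy":0,"wz":0,"hand":255},{"dx":0,"dy":0,"dz":0,"wx":0,"wy":0,"wz":0,"hand":255}]'

```text
clock: 23.85
tool_pos: [0.5595, 0.0133, 0.1963]
eef_rot: [3.142, 0.0, 2.879]
contact_force: [-0.0, 0.0, -4.2]
opening: 0.151
gripper_force: 45.0
```

```bash
python3 -c "
from h import *
to(.5597,.0133,.197,164.9)
s=read_camera('side');h=cv2.cvtColor(s,cv2.COLOR_BGR2HSV)
p=proj('side',[.5597,.0133,.1305]);x,y=p.astype(int);print(p,'ball px BGR',s[y,x],h[y,x],h[y+6,x])
g=h[y-25:y+25,x-30:x+30]
for k,o in (('orange',(g[...,0]<10)&(g[...,1]>215)&(g[...,2]>100)),('green',(g[...,0]>60)&(g[...,0]<95)&(g[...,1]>100)&(g[...,2]>50))):
    ys,xs=np.nonzero(o)
    if len(xs):print(k,xs.mean()+x-30,ys.mean()+y-25,len(xs),xs.min()+x-30,xs.max()+x-30,ys.min()+y-25,ys.max()+y-25)
"
```

```text
t 23.85 pos [0.5595 0.0133 0.1963] rpy [179.9989   0.0016 164.9572] F [-0.0035  0.0041 -4.1651] open 0.1506088721944952 g 44.9976009875536 q [-0.2267  0.4358  0.1586  1.8282 -0.0863  0.8842  1.2804]
shift cm [-0.0161  0.0068 -0.0734] turn [0.0011 0.0016 0.0572]
shift cm in goal frame [-0.0161  0.0068 -0.0734]
[307.6205 183.8553] ball px BGR [  0  89 203] [ 13 255 203] [ 14 255 116]
green 307.5772357723577 189.15447154471545 123 296 320 183 194
```

The orange ball is at its expected pixel (308,184) on the level tray. Now the quarter turn.

carry_out --moves '[{"dx":0,"dy":0,"dz":0,"wx":0,"wy":0,"wz":0.5,"hand":255},{"dx":0,"dy":0,"dz":0,"wx":0,"wy":0,"wz":1.0,"hand":255},{"dx":0,"dy":0,"dz":0,"wx":0,"wy":0,"wz":1.5,"hand":255},{"dx":0,"dy":0,"dz":0,"wx":0,"wy":0,"wz":2.0,"hand":255},{"dx":0,"dy":0,"dz":0,"wx":0,"wy":0,"wz":2.5,"hand":255},{"dx":0,"dy":0,"dz":0,"wx":0,"wy":0,"wz":3.0,"hand":255},{"dx":0,"dy":0,"dz":0,"wx":0,"wy":0,"wz":3.0,"hand":255},{"dx":0,"dy":0,"dz":0,"wx":0,"wy":0,"wz":3.0,"hand":255},{"dx":0,"dy":0,"dz":0,"wx":0,"wy":0,"wz":3.0,"hand":255},{"dx":0,"dy":0,"dz":0,"wx":0,"wy":0,"wz":3.0,"hand":255}]'

```text
clock: 24.9
tool_pos: [0.5595, 0.0133, 0.1962]
eef_rot: [-3.142, -0.0, 2.483]
contact_force: [-0.2, 0.2, -4.8]
opening: 0.151
gripper_force: 45.0
```

carry_out --moves '[{"dx":0,"dy":0,"dz":0,"wx":0,"wy":0,"wz":3.0,"hand":255},{"dx":0,"dy":0,"dz":0,"wx":0,"wy":0,"wz":3.0,"hand":255},{"dx":0,"dy":0,"dz":0,"wx":0,"wy":0,"wz":3.0,"hand":255},{"dx":0,"dy":0,"dz":0,"wx":0,"wy":0,"wz":3.0,"hand":255},{"dx":0,"dy":0,"dz":0,"wx":0,"wy":0,"wz":3.0,"hand":255},{"dx":0,"dy":0,"dz":0,"wx":0,"wy":0,"wz":3.0,"hand":255},{"dx":0,"dy":0,"dz":0,"wx":0,"wy":0,"wz":3.0,"hand":255},{"dx":0,"dy":0,"dz":0,"wx":0,"wy":0,"wz":3.0,"hand":255},{"dx":0,"dy":0,"dz":0,"wx":0,"wy":0,"wz":3.0,"hand":255},{"dx":0,"dy":0,"dz":0,"wx":0,"wy":0,"wz":3.0,"hand":255}]'

```text
clock: 25.9
tool_pos: [0.5595, 0.0134, 0.1962]
eef_rot: [3.142, -0.0, 1.96]
contact_force: [-0.8, -0.5, -4.6]
opening: 0.149
gripper_force: 45.0
```

carry_out --moves '[{"dx":0,"dy":0,"dz":0,"wx":0,"wy":0,"wz":3.0,"hand":255},{"dx":0,"dy":0,"dz":0,"wx":0,"wy":0,"wz":3.0,"hand":255},{"dx":0,"dy":0,"dz":0,"wx":0,"wy":0,"wz":3.0,"hand":255},{"dx":0,"dy":0,"dz":0,"wx":0,"wy":0,"wz":3.0,"hand":255},{"dx":0,"dy":0,"dz":0,"wx":0,"wy":0,"wz":3.0,"hand":255},{"dx":0,"dy":0,"dz":0,"wx":0,"wy":0,"wz":3.0,"hand":255},{"dx":0,"dy":0,"dz":0,"wx":0,"wy":0,"wz":3.0,"hand":255},{"dx":0,"dy":0,"dz":0,"wx":0,"wy":0,"wz":3.0,"hand":255},{"dx":0,"dy":0,"dz":0,"wx":0,"wy":0,"wz":3.0,"hand":255},{"dx":0,"dy":0,"dz":0,"wx":0,"wy":0,"wz":3.0,"hand":255}]'

```text
clock: 26.9
tool_pos: [0.5595, 0.0135, 0.1962]
eef_rot: [3.142, -0.0, 1.436]
contact_force: [-0.0, -0.4, -5.7]
opening: 0.149
gripper_force: 45.0
```

carry_out --moves '[{"dx":0,"dy":0,"dz":0,"wx":0,"wy":0,"wz":2.5,"hand":255},{"dx":0,"dy":0,"dz":0,"wx":0,"wy":0,"wz":2.0,"hand":255},{"dx":0,"dy":0,"dz":0,"wx":0,"wy":0,"wz":1.5,"hand":255},{"dx":0,"dy":0,"dz":0,"wx":0,"wy":0,"wz":1.0,"hand":255},{"dx":0,"dy":0,"dz":0,"wx":0,"wy":0,"wz":0.5,"hand":255},{"dx":0,"dy":0,"dz":0,"wx":0,"wy":0,"wz":0,"hand":255},{"dx":0,"dy":0,"dz":0,"wx":0,"wy":0,"wz":0,"hand":255},{"dx":0,"dy":0,"dz":0,"wx":0,"wy":0,"wz":0,"hand":255},{"dx":0,"dy":0,"dz":0,"wx":0,"wy":0,"wz":0,"hand":255},{"dx":0,"dy":0,"dz":0,"wx":0,"wy":0,"wz":0,"hand":255}]'

```text
clock: 27.9
tool_pos: [0.5596, 0.0132, 0.1963]
eef_rot: [3.141, -0.0, 1.308]
contact_force: [-0.2, -0.4, -5.0]
opening: 0.151
gripper_force: 45.0
```

```bash
python3 -c "
from h import *
to(.5597,.0133,.197,74.9)
s=read_camera('side');t=read_camera('top')
cv2.imwrite('pics/f1.png',np.hstack([crop(t,230,140,160,160,2.45),crop(s,230,110,160,160,2.45)]))
R=Ro.from_euler('z',-105.1,degrees=True)
for k,p in(('tag',[.097,0,.018]),('a',[0,.085,.031]),('b',[0,-.085,.031]),('dish',[0,0,.0275])):
    X=R.apply(p)+[.5597,.0133,.1025]
    print(k,(proj('top',X)-[230,140])*2.45,(proj('side',X)-[230,110])*2.45+[392,0])"
```

```text
t 27.9 pos [0.5596 0.0132 0.1963] rpy [179.9917  -0.0031  74.9559] F [-0.1899 -0.4001 -5.0273] open 0.15070008314316852 g 44.99743390828371 q [-0.5059  0.4766  0.531   1.8445 -0.301   0.9006 -0.0971]
shift cm [ 0.0085  0.0096 -0.0736] turn [ 0.0083 -0.0031  0.0559]
shift cm in goal frame [ 0.0085  0.0096 -0.0736]
tag [271.6377 218.0993] [603.1054 238.5988]
a [217.0128 116.6257] [648.2595 167.2153]
b [162.1009 257.0292] [514.5394 191.2195]
dish [190.1106 186.2615] [582.1759 181.255 ]
```

View pics/f1.png

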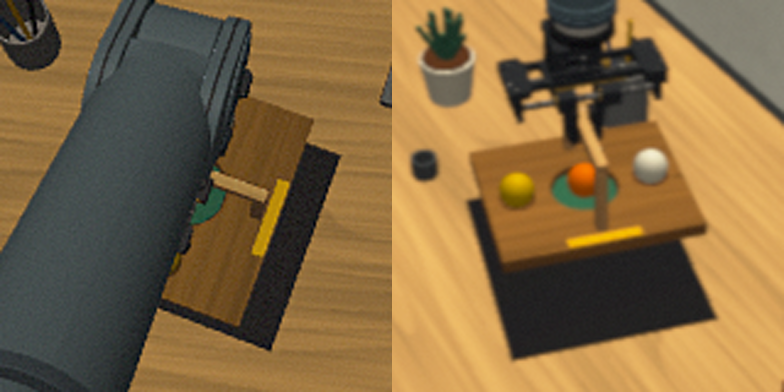

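The picture shows the tray level, about 9.9 cm above its mat and square to it. The tag, at top crop (271,218), faces the flag side. Orange (582,180), yellow (517,190) and white (650,166) are where predicted, so I hand in.

```bash
python3 -c "
from bench import bot
print(bot.job_done())"
```

```text
the job is handed in; nothing more can be done
None
```

The job is handed in at about 28 s of the 72 s allowed: white and yellow balls each in a pocket, and the tray held level and still about 10 cm above its mat, turned a quarter turn so the brass tag faces the red flag's side, with the orange ball untouched and centred.

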